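# Release the brake and bring the big jar to the front of the fixings carousel

## Task

Take the brake off the fixings carousel by pushing its upright lever knob all the way across, away from the robot, until it snaps over and stays there. Then turn the turntable gently, without spinning it, until its one big jar stands at the steel pointer on the front of the base board. Finish holding that jar there, squarely in front of the pointer, gripped between the fingers so that the turntable stands still; do not let go, leave the brake off, and leave the tools lying around the carousel alone.

Things in the scene. Friction and masses are not known exactly. Their poses are not given: they have to be found in the camera images.
- carousel_base: Fixed plywood base board, 300 x 315 x 14 mm, of a round fixings carousel. Origin on the turntable's vertical axis, at the underside of the board (table height); z up; -x points to the front of the carousel, where a small metal block with a steel pointer stands (pointer at 47 mm height, its tip 128 mm from the axis). The board is bolted down; its yaw varies.
- turntable (a joint): Angle of the turntable, rad, growing anticlockwise from above; 0 (or any whole turn) when the big jar stands at the pointer. It has a free bearing without stops (friction about 0.04 N m): it turns either way and coasts a little when the brake is off. With the brake on it resists with about 2 N m.
- turntable_top (a point): Centre of the turntable's top, on its axis, 38 mm above the table. A wooden disc 250 mm in diameter with a low hub cap (10 mm high) at its middle. Four capped jars are fixed on it, 85 mm from the axis and 90 degrees apart: one big jar and three small ones (48 mm in diameter, tops 114 mm above the table).
- big_jar: The one big jar, with a wider and higher flat screw cap than the small ones: glass body about 57 mm in diameter, cap 52 mm in diameter with its top 129 mm above the table. It stands fixed on the turntable and turns with it. Origin at the centre of its bottom, 38 mm above the table.
- big_jar_axis (a point): Point on the big jar's vertical axis, 60 mm above its bottom (98 mm above the table), a good height for the fingertips to grip it.
- front_spot (a point): Fixed point 98 mm above the table and 85 mm from the turntable axis towards the pointer: big_jar_axis lies here when the jar is exactly at the pointer.
- brake_lever (a joint): Angle of the brake lever, rad, about its vertical pivot, growing anticlockwise from above: about 0 = brake on, 0.8 = brake fully off, against its stop. An over-centre spring presses it towards 0 below 0.4 and throws it to 0.8 beyond 0.4; about 6 to 7 N sideways at the knob starts it.
- lever_pivot (a point): Top of the fixed stud on which the brake lever turns, 44 mm above the table, at the right side of the carousel (140 mm from the turntable axis, along -y of carousel_base).
- lever_knob (a point): Centre of the lever's upright handle near its top, 106 mm above the table: a round rod, 16 mm in diameter, from 36 mm height up, with a round knob of 24 mm diameter from 98 to 116 mm height. It stands 80 mm out from lever_pivot and moves in a level arc round it, away from the robot, to take the brake off.
- paint_brush: Flat paint brush with a wooden handle, 233 mm long, lying on the table to the left of the carousel; to be left alone. Origin at the centre of the underside.
- tape_roll: Small roll of dark adhesive tape, 53 mm in diameter and 19 mm high, lying flat on the table to the right of the carousel; to be left alone. Origin at the centre of the underside.
- tape_measure: Tape measure, 36 x 77 x 62 mm, standing on the table behind the carousel; to be left alone. Origin at the centre of the underside.
- block_b: Small wooden off-cut, 38 x 60 x 19 mm, on the table; to be left alone. Origin at the centre of the underside.

How it is judged (in metres and radians):
On the way, in this order (a step that is already met when the one before it is completed fails the run):
1. the brake lever is pushed right over (at least 0.7 of 0.8 rad) while the turntable has not been forced round (value of joint brake_lever above 0.7 rad and distance of big_jar_axis from where it was at the start of the episode below 0.015 m), for 0.2 s.
2. the big jar is gripped between the fingers and stands within 10 mm of its place at the pointer (horizontal distance between big_jar_axis and front_spot below 0.01 m and contact force between the fingers and big_jar above 2 N and horizontal distance between the grasp point and big_jar_axis below 0.03 m and height (world z) of the grasp point below 0.145 m), for 0.2 s.
At the end, for the whole second after the job is handed in: Brake lever over 0.7 of 0.8 rad; big jar within 10 mm of its place at the pointer and still held between the fingers (over 2 N on it, grasp point within 30 mm of its axis and below 145 mm, so not from one side or on top only); turntable under 0.06 rad/s (all of step 2 and value of joint brake_lever above 0.7 rad and velocity of joint turntable between -0.06 and 0.06 rad/s); the arm keeps its last pose, push and grip.
It fails at once if the turntable is forced round while its brake is on (value of joint brake_lever below 0.3 rad and distance of big_jar_axis from where it was at the start of the episode above 0.015 m).
It fails at once if the turntable is spun (over 3 rad/s) (velocity of joint turntable above 3 rad/s or velocity of joint turntable below -3 rad/s).
It fails at once if one of the things beside the carousel is moved by more than 20 mm (distance of any of paint_brush, tape_roll, tape_measure, block_b from where it was at the start of the episode above 0.02 m).
It also fails if it takes over 58 s, if anything falls off the work surface, if the arm or the gripper's body presses on something with over 40 N, if the wrist force passes 120 N, or if a joint passes its speed limit or range.

## Robot

A 7-joint arm with a two-finger parallel gripper is mounted at the origin on a cart in front of the work surface, level with it; the furniture and walls round the work are solid. World frame = base frame: x ahead of the robot, y to its left, z up, the work surface at z = 0. Lengths are in mm, angles in rad, forces in N, time in s.
With the tool pointing down it reaches from about 425 to 1025 mm from the base axis. Payload 9.4 kg.
Tool frame: the origin (TCP) lies at the very end of the fingers, on their centre line; the grasp point (between the pads) lies env.pinch_z behind it (env.pinch_z is the distance from the TCP to the grasp point, in mm); z points along the fingers, y is the direction in which the jaws open and shut (so a half turn about z gives the same grasp; the last joint's range is limited). The gripper opens to 93 mm and grips with 3 to 60 N. Pads are 15 mm wide; open, the fingers measure 128 mm over their backs; the gripper's body (75 mm by 188 mm) begins 65 mm behind the grasp point.
Start: joints at [-1.351, 0.599, -0.003, 1.599, 0.002, 0.943, -0.08], TCP at [212.039, 693.299, 218.618] pointing down, gripper open.
Joint ranges: [-2.57, 2.57], [-0.35, 1.97], [-1.29, 1.29], [0.11, 2.56], [-1.05, 4.19], [0.11, 1.86], [-2.63, 2.63]. Speed limits (rad/s): [2.22, 2.22, 3.01, 3.01, 3.14, 3.14, 3.14].

## Interface

Orientations are given as a unit quaternion [x, y, z, w].
In Python, from cell import env, read_camera, ticket, spotter gives the robot as it stands.
- The arm moves only by the tool play_rows, never from a script. Its argument "series" is a list of rows, each a list of 3 entries, a list of its own where there are three numbers: the shift along the tool's x, y, z in m, then the turn, a rotation vector about the tool's x, y, z in units of 5 degrees (1.0 is 5 degrees), then the opening, from 0 (shut) to 1 (fully open). A call has 1 to 12 rows; each row is the pose to reach, as a shift and turn from the pose measured when the call began, along the tool's axes at that moment; what a row does not reach only later rows make up. A row lasts 1/12 s, in which the tool goes at most 41.7 mm and 7.16 degrees, less where a joint would pass 70% of its speed; a pose out of reach is approached as far as the arm can. A call with a gripper value outside its range is refused whole. The fingers move at their own pace and stop on an object; "squeeze" is the grip in N (left out, the last holds). Time passes only in rows, so rows that repeat a pose let the fingers close. It gives the time, the measured TCP pose, the force and the opening at its end, in the units of the state.
- env.read_state(): the state, without advancing time (a new reading comes with each control period).
- read_camera(name): name is "scene" or "top" or "wrist"; returns a dict with "image" (400x640x3 uint8, red, green, blue), "depth" (400x640 float32, mm along the optical axis (not along the pixel's ray), 0 where there is no reading), "fx", "fy", "cx", "cy" (pixels), "T" (4x4, takes a point from camera to world coordinates). Camera axes: x right, y down, z forward; pixel columns grow to the right and rows downward; lengths in mm; the calibration is good to about 2 mm. A picture is of the moment at which its call begins.
- ticket.sign_off(): hands the job in, once; it reports no verdict.
Trained networks look in a picture, given as the dict that the camera call returned (one of the last four; its "shot" number tells which), for a name from the list of things; names that differ only in an ending like _2 or _b are one class to them, and where a whole thing is asked for, a point or a joint stands for the part that bears it (a point fixed in the world has none). Each returns a list of dicts, best first, with "conf" (0 to 1); they miss things now and then, are a little off and sometimes report something else, mostly with a low value. They report only what shows in the picture. A call takes as long as a camera call.
- spotter.boxes_of(picture, target): "uv" ([column, row] in pixels, amid what is visible of it).
- spotter.regions_of(picture, target): "pixels" (400x640 bool, what is visible of it) and "uv" ([column, row] in pixels, amid what is visible of it).
The state is a dict: "t": time; "q": joint angles; "joint_vel": joint speeds; "joint_efforts": joint torques, N m; "position": TCP position; "orientation": TCP orientation; "force": force on the tool from outside, world axes, zero at the start; "torque": the same for the moment, N m; "gripper_width": finger opening in mm.
Only numpy, scipy, OpenCV 4.12 (cv2) and the standard library are available. Lean on these libraries where they do the work, as an engineer would, in place of code of your own. Each camera call takes 0.05 s, during which the arm holds its last target.

## Working session

There is one attempt and no reset: what is moved stays moved. The work goes in short steps, Python scripts to look and compute and a tool call to move; the robot and the scene stay as the last step left them, time stands still between calls to the robot, and variables do not carry over. Pictures are saved under pics/ and viewed, and the job is handed in when it is done.

Besides the shell and the picture viewer there is one more tool, called after "Emit:" as a command line: name --argument value ..., lists and objects as JSON in quotes. play_rows: Moves the arm, as the interface text tells. Its arguments: {"type":"object","properties":{"series":{"type":"array"},"squeeze":{"type":"number"}},"required":["series"]}

```bash
ls; mkdir -p pics; python3 - <<'E'
from cell import env, read_camera, ticket, spotter
import cv2
print(env.read_state(), env.pinch_z)
for n in ("scene","top"):
    p=read_camera(n); cv2.imwrite(f"pics/{n}0.png",p["image"][:,:,::-1]); print(n,p["fx"],p["T"].round(3).tolist())
    for t in ("big_jar","lever_knob","carousel_base","tape_roll","block_b","tape_measure","paint_brush"):
        print(t,[(b["uv"],round(b["conf"],2)) for b in spotter.boxes_of(p,t)][:3])
E
```

```text
pics
{'t': 0.0, 'q': array([-1.35070267,  0.60015215, -0.00257117,  1.60011775,  0.00178021,
        0.9428818 , -0.0797971 ]), 'joint_vel': array([-5.15515740e-05,  7.79547724e-04, -4.91034957e-04, -4.40275533e-06,
        8.79298676e-04,  2.82691021e-03,  1.55848958e-03]), 'joint_efforts': array([ 1.40934761e-03, -7.65067148e+01,  1.49757564e+00, -2.52340525e+01,
       -5.25090576e-02,  1.73231133e-02,  1.62244874e-04]), 'position': array([211.88425069, 692.84366053, 217.74436228]), 'orientation': array([ 1.47816721e-01,  9.89014465e-01, -7.76088900e-04, -5.98587263e-05]), 'force': array([ 0.30166185, -0.73229353,  0.01118715]), 'torque': array([ 0.04555031, -0.00674083,  0.00015443]), 'gripper_width': 92.79268247208151} 18.8
scene 381.19320027334214 [[0.778, -0.424, 0.463, 42.144], [-0.628, -0.535, 0.565, -598.108], [0.008, -0.731, -0.682, 874.61], [0.0, 0.0, 0.0, 1.0]]
big_jar [([311.5, 201.7], 0.8), ([308.7, 202.3], 0.35)]
lever_knob [([344.4, 234.2], 0.78)]
carousel_base [([374.7, 191.2], 0.65), ([308.3, 212.4], 0.61)]
tape_roll [([351.6, 339.8], 0.68), ([235.9, 185.5], 0.34)]
block_b [([449.6, 274.9], 0.63)]
tape_measure [([374.2, 190.1], 0.81)]
paint_brush [([234.3, 184.9], 0.92), ([343.1, 231.4], 0.39)]
top 392.1283774517669 [[0.004, -0.981, 0.193, 340.323], [-1.0, -0.007, -0.012, 47.096], [0.013, -0.192, -0.981, 1428.904], [0.0, 0.0, 0.0, 1.0]]
big_jar [([320.1, 219.8], 0.51)]
lever_knob [([349.1, 215.6], 0.55)]
carousel_base [([304.6, 218.1], 0.76), ([297.5, 213.2], 0.39)]
tape_roll [([410.7, 265.3], 0.41)]
block_b [([419.4, 181.0], 0.61)]
tape_measure [([319.9, 159.8], 0.81), ([302.4, 217.6], 0.63)]
paint_brush [([233.3, 252.4], 0.72)]
```

View pics/scene0.png

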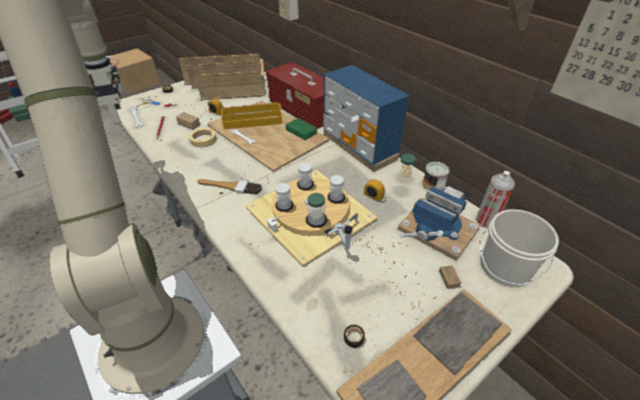

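View pics/top0.png

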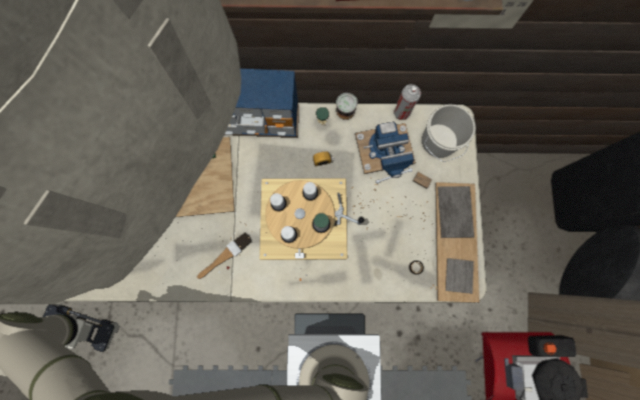

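The green-capped big jar is at about (320,222) in the top view, the white-capped small jars at (278,201), (310,190) and (288,233), the pointer block near (299,254), and a dark knob near (362,220). Next I'll zoom in and measure.

```bash
cat > h.py <<'E'
from cell import env, read_camera, ticket, spotter
import cv2, numpy as np
def cloud(p):
    v,u=np.mgrid[0:400,0:640]; d=p["depth"]
    P=np.stack([(u-p["cx"])/p["fx"]*d,(v-p["cy"])/p["fy"]*d,d],-1)
    W=P@p["T"][:3,:3].T+p["T"][:3,3]; W[d<=0]=np.nan; return W
def ray(p,u,v,z):
    r=p["T"][:3,:3]@np.array([(u-p["cx"])/p["fx"],(v-p["cy"])/p["fy"],1]); o=p["T"][:3,3]
    return o+r*(z-o[2])/r[2]
E
python3 - <<'E'
from h import *
for n,(c0,r0,c1,r1) in (("scene",(220,150,400,270)),("top",(250,160,380,270))):
    p=read_camera(n); W=cloud(p)
    im=cv2.resize(p["image"][r0:r1,c0:c1,::-1],None,fx=4.4,fy=4.4,interpolation=cv2.INTER_CUBIC); cv2.imwrite(f"pics/{n}z.png",im)
    for t in ("big_jar","lever_knob","turntable_top","tape_roll","block_b","tape_measure","paint_brush"):
        for b in spotter.regions_of(p,t)[:2]:
            m=b["pixels"]; w=W[m]; w=w[~np.isnan(w[:,0])]
            if len(w): print(n,t,round(b["conf"],2),b["uv"],m.sum(),"med",np.median(w,0).round(),"p5",np.percentile(w,3,0).round(),"p95",np.percentile(w,97,0).round())
    if n=="top":
        g=p["image"].astype(int)
        for lo,hi in((104,140),):
            m=(W[...,2]>lo)&(W[...,2]<hi); m[:,:250]=0;m[:, 380:]=0;m[:170]=0;m[270:]=0
            k,l,s,c=cv2.connectedComponentsWithStats(m.astype(np.uint8))
            for i in range(1,k):
                if s[i,4]>4: w=W[l==i]; print(c[i],s[i,4],np.nanmean(w,0).round(1),((np.nanmin(w,0)+np.nanmax(w,0))/2).round(1))
        for uv in ((261,180),(347,180),(348,258),(261,258)): print(uv,ray(p,*uv,14).round())
        for uv in ((299,254),(361,220)): print(uv,W[uv[1]-3:uv[1]+4,uv[0]-2:uv[0]+3,2].round())
E
```

```text
scene big_jar 0.69 [312.5, 202.7] 220 med [530.  41. 128.] p5 [510.  22. 116.] p95 [555.  68. 131.]
scene lever_knob 0.85 [345.1, 231.7] 311 med [543. -65.  38.] p5 [531. -99.  12.] p95 [590.  -7. 116.]
scene lever_knob 0.26 [309.2, 214.3] 7117 med [525.  64.  36.] p5 [414. -47.   9.] p95 [692. 244. 118.]
scene turntable_top 0.82 [306.8, 201.4] 3605 med [547.  93.  40.] p5 [460.  11.  34.] p95 [659. 207. 128.]
scene tape_roll 0.75 [353.3, 339.1] 348 med [ 381. -297.   16.] p5 [ 359. -319.   -2.] p95 [ 405. -272.   21.]
scene block_b 0.58 [451.2, 276.5] 354 med [ 701. -334.   18.] p5 [ 678. -362.    2.] p95 [ 732. -303.   22.]
scene tape_measure 0.8 [375.7, 187.8] 345 med [770.  33.  40.] p5 [758.  10.   6.] p95 [798.  65.  62.]
scene paint_brush 0.81 [235.1, 185.9] 591 med [432. 368.  11.] p5 [350. 304.  -2.] p95 [497. 468.  15.]
top big_jar 0.59 [320.5, 218.6] 192 med [533.  44. 128.] p5 [512.  20.  47.] p95 [557.  68. 133.]
top lever_knob 0.66 [345.5, 216.1] 81 med [541. -35.  38.] p5 [530. -95.  29.] p95 [562.  -4. 120.]
top lever_knob 0.47 [302.3, 216.7] 7188 med [547. 108.  34.]
[... 719 characters left out ...]
 ]
[320.35051546 220.15463918] 194 [532.5  46.3 127.5] [533.1  45.7 120.6]
[360.325 219.025] 40 [539.2 -89.3 114.1] [539.5 -88.6 113. ]
[286.6962963  232.08148148] 135 [493.3 159.2 113.8] [493.7 158.4 112.4]
(261, 180) [698. 267.  14.]
(347, 180) [701. -52.  14.]
(348, 258) [413. -54.  14.]
(261, 258) [412. 257.  14.]
(299, 254) [[13. 48. 51. 13. 17.]
 [11. 51. 55.  9. 14.]
 [42. 50. 50. 45. 44.]
 [37. 47. 52. 43. 44.]
 [43. 43. 47. 44. 39.]
 [42. 48. 48. 38. 44.]
 [42. 45. 47. 46. 43.]]
(361, 220) [[110. 118. 117. 113. 113.]
 [118. 118. 118. 113. 118.]
 [121. 119. 115. 113. 116.]
 [118. 118. 122. 120. 113.]
 [118. 112. 112. 115. 113.]
 [114. 115. 110. 112.   1.]
 [ 69.  60.   1.  -1.   1.]]
```

View pics/scenez.png

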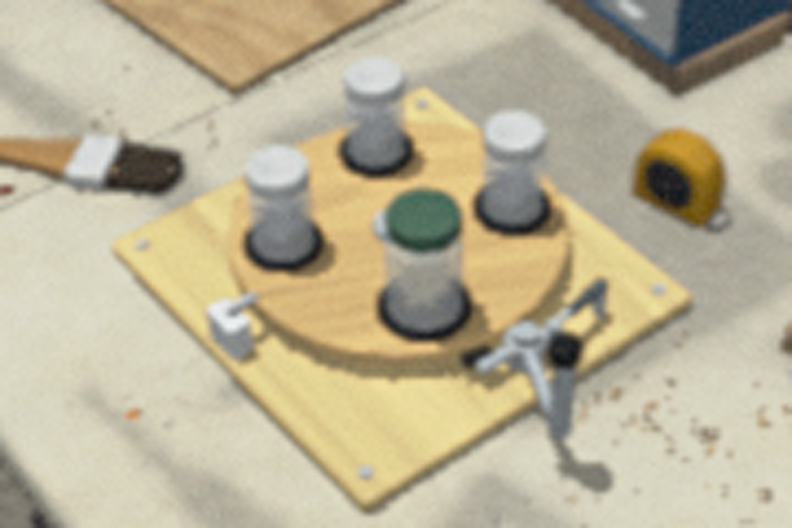

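View pics/topz.png

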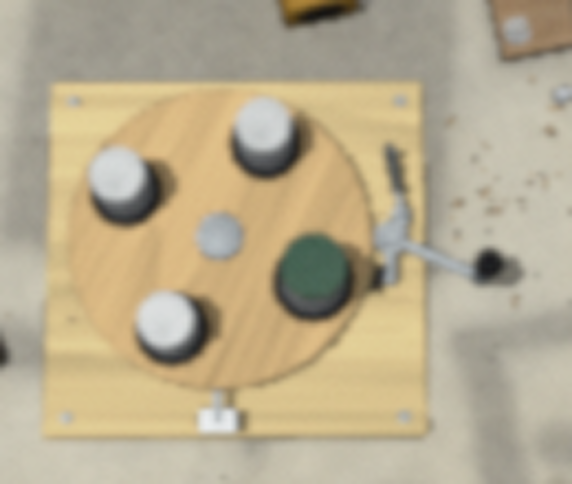

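```bash
python3 - <<'E'
from h import *
# centre from jars: opposite small jars avg, and big + opposite
s=np.array([[646.7,86.2],[606.1,199.2],[493.3,159.2]]);b=np.array([532.5,46.3])
c1=(b+s[1])/2; c2=(s[0]+s[2])/2; print(c1,c2); 
p=read_camera("top"); W=cloud(p)
m=(W[...,2]>20)&(W[...,2]<70); m[:,:285]=0;m[:,312:]=0;m[:243]=0;m[262:]=0
w=W[m]; print(len(w),np.median(w,0), w[:,0].min(),w[:,0].max(),w[:,1].min(),w[:,1].max())
# board yaw: edges
B=(W[...,2]>7)&(W[...,2]<21); B[:,:245]=0;B[:,370:]=0;B[:170]=0;B[270:]=0
hsv=cv2.cvtColor(p["image"],cv2.COLOR_RGB2HSV); print(hsv[255,270],hsv[185,270],hsv[265,270])
Y=(hsv[...,1]>90)&B
k,l,st,_=cv2.connectedComponentsWithStats(Y.astype(np.uint8)); i=1+st[1:,4].argmax()
M=np.isin(l,[j for j in range(1,k) if st[j,4]>50])
print(cv2.minAreaRect(W[M][:,:2].astype(np.float32)))
E
```

```text
[569.3  122.75] [570.  122.7]
190 [452.94855547 123.33599268  39.00076448] 411.55426620291007 464.1692298150241 78.79758479191312 170.88582565806402
[ 21  87 220] [ 23  86 225] [ 23  28 204]
((0.0, 0.0), (0.0, 0.0), 0.0)
```

```bash
python3 - <<'E'
from h import *
p=read_camera("top"); W=cloud(p)
# pointer block & pointer & pivot
print("pivot",ray(p,250+392/4.4,160+236/4.4,44).round())
print("pointer block",ray(p,250+219/4.4,160+412/4.4,47).round(),"tip",ray(p,250+219/4.4,160+390/4.4,47).round())
# screw corners z=14
S=[ray(p,250+a/4.4,160+b/4.4,14)[:2] for a,b in((73,101),(400,100),(404,416),(67,417))]
E=[ray(p,250+a/4.4,160+b/4.4,14)[:2] for a,b in((51,83),(423,83),(427,436),(42,437))]
for Q in(S,E):
    Q=np.array(Q); f=(Q[2]+Q[3]-Q[0]-Q[1])/2; l=(Q[0]+Q[3]-Q[1]-Q[2])/2
    print(Q.mean(0).round(1),"front dir",f.round(1),np.degrees(np.arctan2(-f[1],-f[0])),"left",l.round(1),np.degrees(np.arctan2(-l[0],l[1])))
s=read_camera("scene")
def sc(a,b,z): return ray(s,220+a/4.4,150+b/4.4,z).round()
print("scene pivot",sc(526,334,44),"block",sc(230,312,47),"tip",sc(252,299,47),"knob",sc(566,343,112))
S=[sc(a,b,14)[:2] for a,b in((421,103),(658,289),(366,471),(142,244))]
Q=np.array(S); f=(Q[2]+Q[3]-Q[0]-Q[1])/2; l=(Q[0]+Q[3]-Q[1]-Q[2])/2
print(Q.mean(0).round(1),"front dir",f.round(1),np.degrees(np.arctan2(-f[1],-f[0])),"left",l.round(1),np.degrees(np.arctan2(-l[0],l[1])))
E
```

```text
pivot [569. -21.  44.]
pointer block [426. 117.  47.] tip [443. 118.  47.]
[556.4 107. ] front dir [-264.5   -3.1] 0.6668985805478483 left [ -2.6 274.7] 0.5374154694305002
[555.9 107.1] front dir [-295.8   -2.3] 0.4486734244196951 left [ -2.4 313.2] 0.43610224843327683
scene pivot [571. -23.  44.] block [424. 117.  47.] tip [443. 118.  47.] knob [542. -91. 112.]
[560.5 108.2] front dir [-264.    -2.5] 0.5425574520437032 left [ -3.  274.5] 0.6261584535352005
```

```bash
cat >> h.py <<'E'
from scipy.spatial.transform import Rotation as R
def st():
    s=env.read_state(); r=R.from_quat(s["orientation"]); y=r.as_matrix()[:,1]
    print("t",round(s["t"],2),"pos",s["position"].round(1),"yaz",np.degrees(np.arctan2(y[1],y[0])).round(1),"z",r.as_matrix()[:,2].round(3),"F",s["force"].round(1),"w",round(s["gripper_width"],1),"q",s["q"].round(2)); return s,r
def row(targets):
    s,r=st()
    for x,y,z,az in targets:
        a=np.radians(az); Y=np.array([np.cos(a),np.sin(a),0]); Z=np.array([0,0,-1.]); M=np.stack([np.cross(Y,Z),Y,Z],1)
        d=r.inv().apply(np.array([x,y,z])-s["position"])/1000
        rv=(r.inv()*R.from_matrix(M)).as_rotvec(degrees=True)/5
        print((x,y,z,az),d.round(4).tolist(),rv.round(2).tolist())
E
python3 -c "
from h import *
row([(420,300,230,-10),(420,300,230,-90)])"
```

```text
t 1.75 pos [212.  693.3 218.6] yaz 73.0 z [ 0.  0. -1.] F [-0.1  0.1  0.3] w 92.9 q [-1.35  0.6  -0.    1.6   0.    0.94 -0.08]
(420, 300, 230, -10) [-0.3139, -0.3153, -0.0114] [0.0, 0.0, 16.6]
(420, 300, 230, -90) [-0.3139, -0.3153, -0.0114] [0.0, -0.0, 32.6]
```

Emit:
play_rows --series '[[[-0.314, -0.315, -0.011], [0, 0, 16.6], 0], [[-0.314, -0.315, -0.011], [0, 0, 16.6], 0], [[-0.314, -0.315, -0.011], [0, 0, 16.6], 0], [[-0.314, -0.315, -0.011], [0, 0, 16.6], 0], [[-0.314, -0.315, -0.011], [0, 0, 16.6], 0], [[-0.314, -0.315, -0.011], [0, 0, 16.6], 0], [[-0.314, -0.315, -0.011], [0, 0, 16.6], 0], [[-0.314, -0.315, -0.011], [0, 0, 16.6], 0], [[-0.314, -0.315, -0.011], [0, 0, 16.6], 0], [[-0.314, -0.315, -0.011], [0, 0, 16.6], 0], [[-0.314, -0.315, -0.011], [0, 0, 16.6], 0], [[-0.314, -0.315, -0.011], [0, 0, 16.6], 0]]'

```text
t: 2.75
position: [423.1, 294.3, 230.5]
orientation: [0.771, 0.637, 0.0, 0.001]
force: [0.3, -0.2, -0.6]
gripper_width: 17.8
```

```bash
python3 -c "
from h import *
row([(480,-93,220,-90)])"
```

```text
t 2.75 pos [423.1 294.3 230.5] yaz -10.9 z [ 0.002 -0.001 -1.   ] F [ 0.3 -0.2 -0.6] w 17.8 q [-1.04  0.35  0.43  2.08 -0.21  0.75 -0.67]
(480, -93, 220, -90) [-0.3696, 0.1287, 0.0109] [0.02, -0.01, 15.83]
```

Emit:
play_rows --series '[[[-0.37, 0.129, 0.011], [0, 0, 15.8], 0], [[-0.37, 0.129, 0.011], [0, 0, 15.8], 0], [[-0.37, 0.129, 0.011], [0, 0, 15.8], 0], [[-0.37, 0.129, 0.011], [0, 0, 15.8], 0], [[-0.37, 0.129, 0.011], [0, 0, 15.8], 0], [[-0.37, 0.129, 0.011], [0, 0, 15.8], 0], [[-0.37, 0.129, 0.011], [0, 0, 15.8], 0], [[-0.37, 0.129, 0.011], [0, 0, 15.8], 0], [[-0.37, 0.129, 0.011], [0, 0, 15.8], 0], [[-0.37, 0.129, 0.011], [0, 0, 15.8], 0], [[-0.37, 0.129, 0.011], [0, 0, 15.8], 0], [[-0.37, 0.129, 0.011], [0, 0, 15.8], 0]]'

```text
t: 3.75
position: [480.3, -95.1, 220.0]
orientation: [1.0, -0.003, 0.001, 0.001]
force: [0.2, 0.6, -0.1]
gripper_width: 0.5
```

```bash
python3 - <<'E'
from h import *
row([(480,-93,84,-90)])
p=read_camera("wrist"); cv2.imwrite("pics/w1.png",p["image"][:,:,::-1])
s=read_camera("scene"); cv2.imwrite("pics/s1.png",s["image"][:,:,::-1])
E
```

```text
t 3.75 pos [480.3 -95.1 220. ] yaz -90.4 z [ 0.002 -0.001 -1.   ] F [ 0.2  0.6 -0.1] w 0.5 q [-0.52  0.42  0.84  2.16 -0.46  0.75 -0.96]
(480, -93, 84, -90) [-0.0006, -0.0023, 0.136] [0.02, -0.03, -0.08]
```

View pics/w1.png

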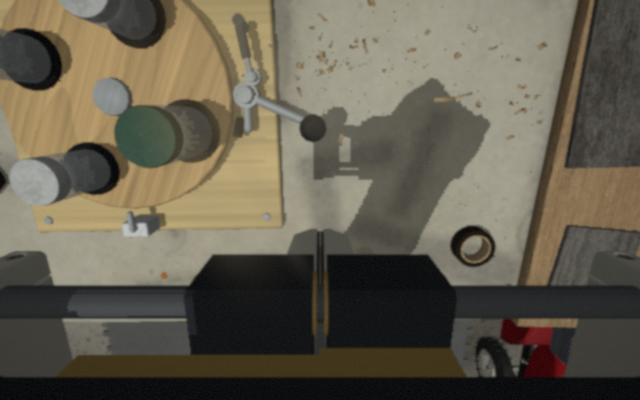

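View pics/s1.png

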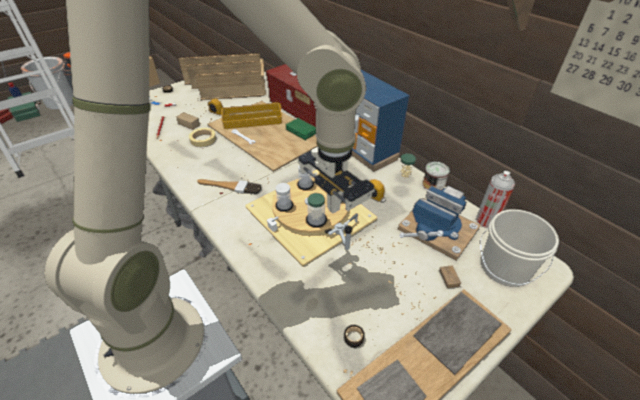

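The wrist view shows the knob at (313,127), the pivot at (245,95), the hub at (112,97), the green cap at (148,136) and the pointer near (130,218). The path down in front of the knob is clear. I'll cross-check those positions and descend.

```bash
python3 - <<'E'
from h import *
p=read_camera("wrist"); im=p["image"]
cv2.imwrite("pics/w1z.png",cv2.resize(im[180:250,90:200,::-1],None,fx=6,fy=6,interpolation=cv2.INTER_CUBIC))
for n,u,v,z in(("knob",313,127,116),("pivot",245,95,44),("hub",112,97,48),("cap",148,136,129),("ptr",129,216,47),("screw",48,220,14),("screwR",267,216,14)): print(n,ray(p,u,v,z).round(1))
E
```

```text
knob [540.2 -86.9 116. ]
pivot [569.4 -14.4  44. ]
hub [566.3 122.1  48. ]
cap [532.7  46.4 129. ]
ptr [436.6 125.   47. ]
screw [419.4 249.1  14. ]
screwR [426.6 -27.1  14. ]
```

Emit:
play_rows --series '[[[0, -0.002, 0.04], [0, 0, 0], 0], [[0, -0.002, 0.08], [0, 0, 0], 0], [[0, -0.002, 0.11], [0, 0, 0], 0], [[0, -0.002, 0.13], [0, 0, 0], 0], [[0, -0.002, 0.136], [0, 0, 0], 0], [[0, -0.002, 0.136], [0, 0, 0], 0]]'

```text
t: 4.4
position: [479.7, -89.7, 82.9]
orientation: [1.0, 0.005, -0.0, -0.0]
force: [0.5, 0.2, 0.7]
gripper_width: 0.2
```

View pics/w1z.png

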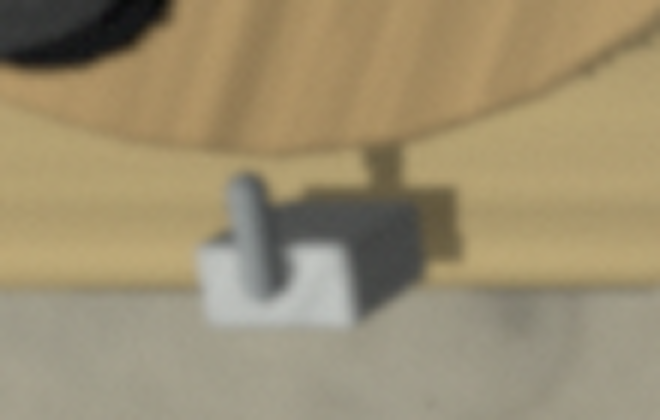

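Emit:
play_rows --series '[[[0.02, 0.003, 0], [0, 0, 0], 0], [[0.035, 0.003, 0], [0, 0, 0], 0], [[0.045, 0.003, 0], [0, 0, 0], 0], [[0.055, 0.003, 0], [0, 0, 0], 0], [[0.065, 0.004, 0], [0, 0, 0], 0], [[0.075, 0.004, 0], [0, 0, 0], 0], [[0.085, 0.004, 0], [0, 0, 0], 0], [[0.092, 0.004, 0], [0, 0, 0], 0], [[0.096, 0.004, 0], [0, 0, 0], 0], [[0.1, 0.003, 0], [0, 0, 0], 0], [[0.1, 0.003, 0], [0, 0, 0], 0]]'

```text
t: 5.32
position: [580.5, -91.1, 82.9]
orientation: [1.0, 0.006, -0.0, -0.0]
force: [0.1, 0.2, 0.1]
gripper_width: 0.5
```

```bash
python3 - <<'E'
from h import *
st()
p=read_camera("wrist"); cv2.imwrite("pics/w2.png",p["image"][:,:,::-1])
s=read_camera("scene"); cv2.imwrite("pics/s2.png",cv2.resize(s["image"][140:290,220:420,::-1],None,fx=4,fy=4))
E
```

```text
t 5.32 pos [580.5 -91.1  82.9] yaz -89.3 z [-0.     0.001 -1.   ] F [0.1 0.2 0.1] w 0.5 q [-0.32  0.7   0.59  2.05 -0.7   0.6  -0.8 ]
```

View pics/w2.png

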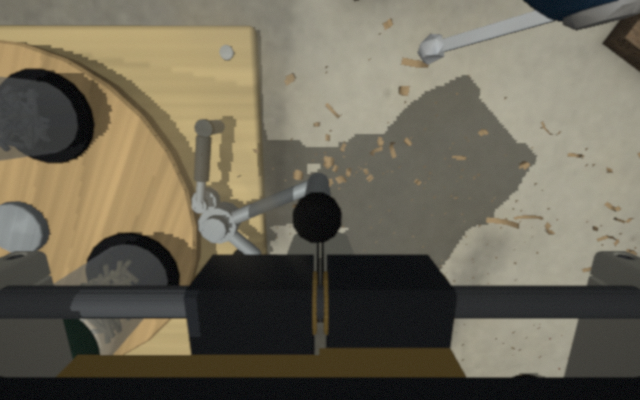

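View pics/s2.png

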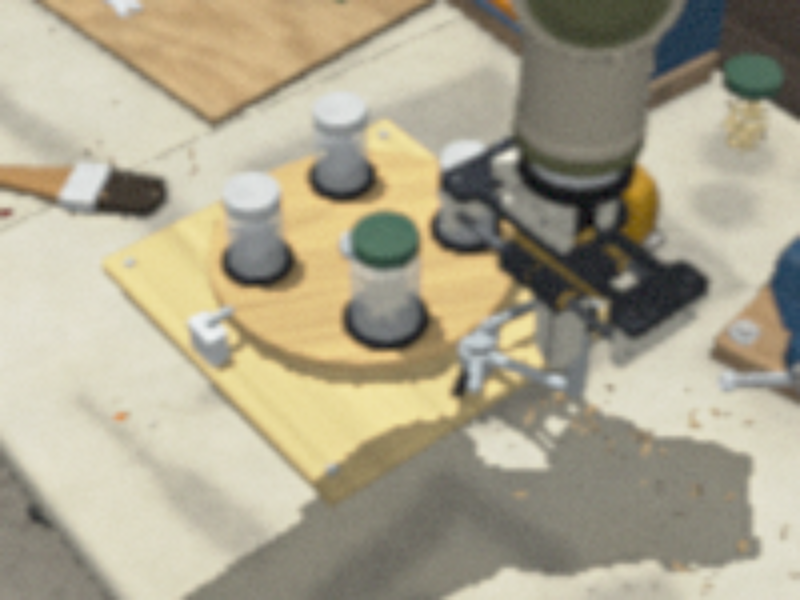

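The lever looks thrown over, with the knob at (317,215) in the wrist view just ahead of the fingers. I'll measure its angle.

```bash
python3 - <<'E'
from h import *
p=read_camera("wrist")
k=ray(p,317,215,116);q=ray(p,214,225,44);print(k,q,ray(p,148,0,47))
a0=np.arctan2(-87+17,540.5-571.5)
for pv in((571.5,-17),(570,-20)):
  print(np.arctan2(k[1]-pv[1],k[0]-pv[0])-np.arctan2(-89-pv[1],540.-pv[0]))
row([(530,-95,83,-90),(540,-20,230,-40),(485,121,230,-28)])
E
```

```text
[606.7819575  -90.08244506 116.        ] [574.57426206 -17.90568992  44.        ] [711.92132829   8.1738654   47.        ]
0.862178678304983
0.893447641291246
t 5.47 pos [579.3 -91.6  82.8] yaz -89.4 z [-0.001  0.001 -1.   ] F [ 0.6 -0.1  0.1] w 0.2 q [-0.32  0.7   0.59  2.05 -0.7   0.6  -0.8 ]
(530, -95, 83, -90) [-0.0493, 0.0029, -0.0002] [-0.01, 0.02, 0.12]
(540, -20, 230, -40) [-0.0387, -0.0721, -0.1472] [-0.01, 0.01, -9.88]
(485, 121, 230, -28) [-0.0922, -0.2137, -0.147] [-0.01, 0.01, -12.28]
```

Emit:
play_rows --series '[[[-0.02, 0, 0], [0, 0, 0], 0], [[-0.05, 0, 0], [0, 0, 0], 0], [[-0.06, 0, -0.03], [0, 0, 0], 0], [[-0.08, 0, -0.07], [0, 0, 0], 0], [[-0.11, -0.01, -0.11], [0, 0, 0], 0], [[-0.13, -0.04, -0.15], [0, 0, 0], 0.3], [[-0.14, -0.08, -0.16], [0, 0, 0], 0.5], [[-0.15, -0.12, -0.17], [0, 0, 0], 1], [[-0.16, -0.16, -0.17], [0, 0, 0], 1], [[-0.17, -0.2, -0.17], [0, 0, 0], 1], [[-0.17, -0.21, -0.17], [0, 0, 0], 1], [[-0.17, -0.21, -0.17], [0, 0, 0], 1]]'

```text
t: 6.47
position: [405.4, 122.5, 252.9]
orientation: [1.0, 0.01, -0.001, -0.001]
force: [0.5, -0.4, -0.4]
gripper_width: 42.6
```

```bash
python3 - <<'E'
from h import *
st()
p=read_camera("wrist"); cv2.imwrite("pics/w3.png",p["image"][:,:,::-1]); np.save("T3.npy",p["T"])
E
```

```text
t 6.47 pos [405.4 122.5 252.9] yaz -88.9 z [-0.003  0.002 -1.   ] F [ 0.5 -0.4 -0.4] w 42.6 q [-1.2   0.28  0.99  2.25 -0.35  0.77 -1.52]
```

View pics/w3.png

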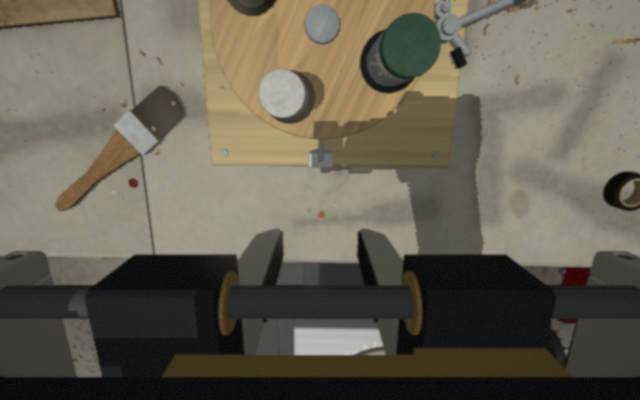

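```bash
python3 - <<'E'
from h import *
p=read_camera("wrist")
cv2.imwrite("pics/w3z.png",cv2.resize(p["image"][0:180,195:475,::-1],None,fx=2.8,fy=2.8,interpolation=cv2.INTER_CUBIC))
g=p["image"].astype(int)
green=(g[...,1]>g[...,0]+12)&(g[...,1]>g[...,2]+3); green[120:]=0
k,l,s,c=cv2.connectedComponentsWithStats(green.astype(np.uint8)); i=1+s[1:,4].argmax(); print("cap px",s[i],c[i],ray(p,*c[i],129).round(1))
for n,u,v,z in(("hub",322,23,48),("scL",224,153,14),("scR",436,156,14),("ptr tip",321,137,47),("ptr base",321,153,47),("pivot",450,26,44),("knob",530,0,110)): print(n,ray(p,u,v,z).round(1))
row([(532.6,46.3,190,-25)])
E
```

```text
cap px [ 377   15   60   63 2891] [406.17813905  46.00968523] [533.6  48.6 129. ]
hub [570.2 120.5  48. ]
scL [424.8 244.5  14. ]
scR [426.  -30.8  14. ]
ptr tip [450.  119.2  47. ]
ptr base [431.3 118.8  47. ]
pivot [570.8 -18.3  44. ]
knob [576.  -61.1 110. ]
t 6.57 pos [406.6 117.5 253. ] yaz -89.2 z [-0.002  0.001 -1.   ] F [ 0.3 -0.7  0.4] w 50.5 q [-1.19  0.28  1.    2.25 -0.35  0.77 -1.51]
(532.6, 46.3, 190, -25) [0.1251, 0.0731, 0.0627] [-0.02, 0.01, -12.83]
```

View pics/w3z.png

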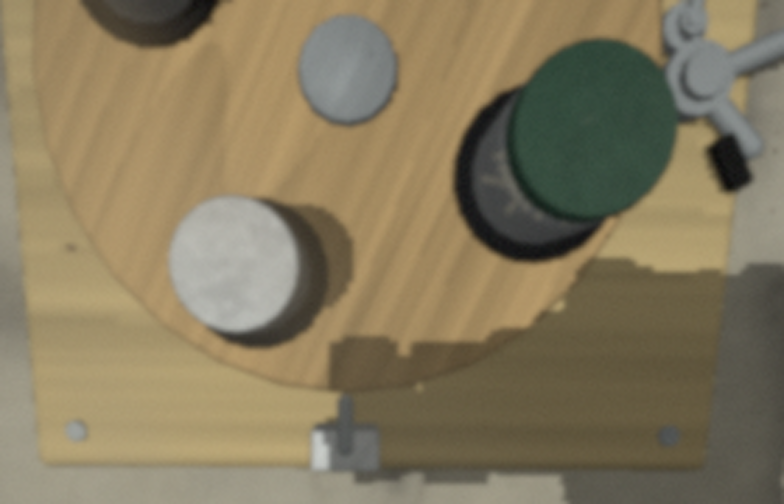

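Emit:
play_rows --series '[[[0.125, 0.073, 0.03], [0, 0, -12.6], 1], [[0.125, 0.073, 0.063], [0, 0, -12.6], 1], [[0.125, 0.073, 0.063], [0, 0, -12.6], 1], [[0.125, 0.073, 0.063], [0, 0, -12.6], 1], [[0.125, 0.073, 0.063], [0, 0, -12.6], 1], [[0.125, 0.073, 0.063], [0, 0, -12.6], 1], [[0.125, 0.073, 0.063], [0, 0, -12.6], 1], [[0.125, 0.073, 0.063], [0, 0, -12.6], 1], [[0.125, 0.073, 0.063], [0, 0, -12.6], 1], [[0.125, 0.073, 0.063], [0, 0, -12.6], 1], [[0.125, 0.073, 0.063], [0, 0, -12.6], 1], [[0.125, 0.073, 0.063], [0, 0, -12.6], 1]]'

```text
t: 7.57
position: [532.5, 45.0, 189.8]
orientation: [0.85, 0.526, -0.001, -0.001]
force: [0.4, 0.0, -0.1]
gripper_width: 93.0
```

```bash
python3 - <<'E'
from h import *
row([(532.8,46.8,79,-26)])
p=read_camera("wrist"); cv2.imwrite("pics/w4.png",p["image"][:,:,::-1])
p=read_camera("scene"); cv2.imwrite("pics/s4.png",cv2.resize(p["image"][140:290,220:420,::-1],None,fx=4,fy=4))
E
```

```text
t 7.57 pos [532.5  45.  189.8] yaz -26.5 z [-0.002  0.001 -1.   ] F [ 0.4  0.  -0.1] w 93.0 q [-0.53  0.44  0.47  2.08 -0.32  0.68 -0.31]
(532.8, 46.8, 79, -26) [0.0018, -0.0003, 0.1108] [-0.02, 0.0, -0.1]
```

View pics/w4.png

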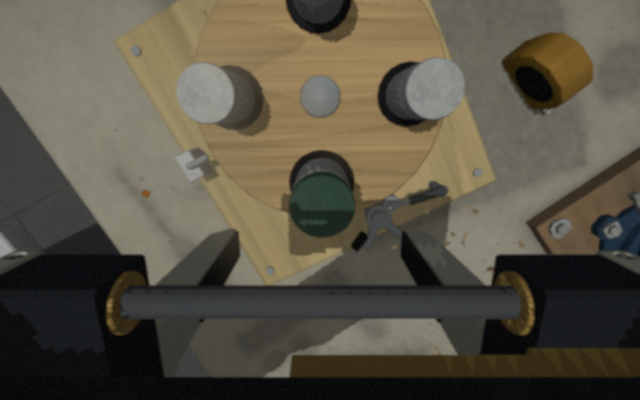

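View pics/s4.png

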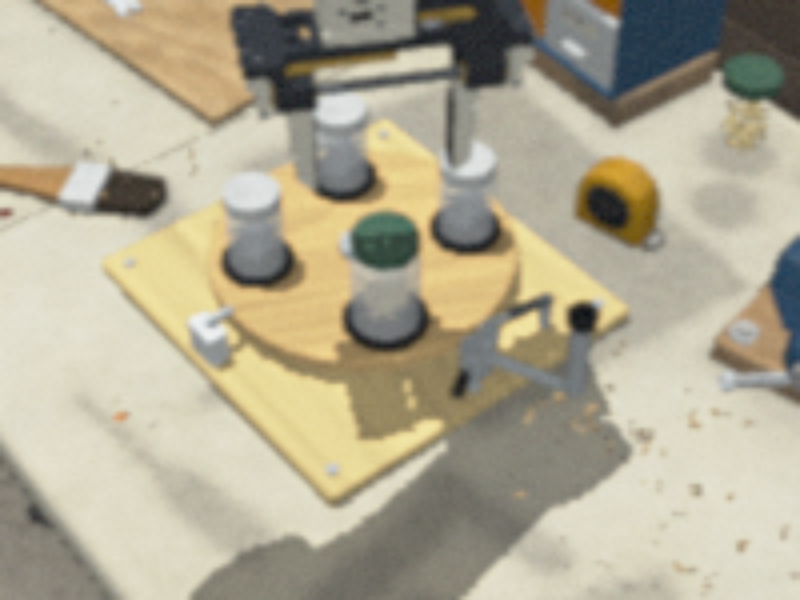

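The lever stays over, and the cap at (323,205) is centred between the open fingers. I'll descend and grip lightly.

Emit:
play_rows --series '[[[0.002, 0, 0.03], [0, 0, 0], 1], [[0.002, 0, 0.055], [0, 0, 0], 1], [[0.002, 0, 0.08], [0, 0, 0], 1], [[0.002, 0, 0.1], [0, 0, 0], 1], [[0.002, 0, 0.111], [0, 0, 0], 1], [[0.002, 0, 0.111], [0, 0, 0], 1]]'

```text
t: 8.17
position: [532.1, 47.5, 76.8]
orientation: [0.85, 0.527, -0.002, -0.001]
force: [-0.2, -0.4, 0.5]
gripper_width: 92.9
```

```bash
python3 - <<'E'
from h import *
st()
p=read_camera("wrist"); cv2.imwrite("pics/w5.png",p["image"][:,:,::-1])
E
```

```text
t 8.17 pos [532.1  47.5  76.8] yaz -26.4 z [-0.005 -0.    -1.   ] F [-0.2 -0.4  0.5] w 92.9 q [-0.42  0.61  0.33  2.16 -0.45  0.44 -0.19]
```

View pics/w5.png

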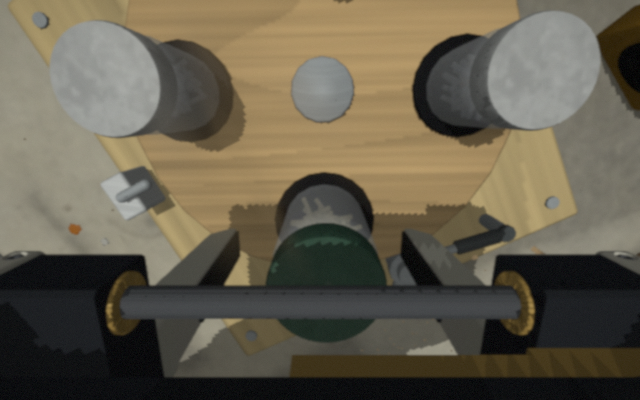

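Emit:
play_rows --series '[[[0, 0, 0], [0, 0, 0], 0.4], [[0, 0, 0], [0, 0, 0], 0.4], [[0, 0, 0], [0, 0, 0], 0.4], [[0, 0, 0], [0, 0, 0], 0.4], [[0, 0, 0], [0, 0, 0], 0.4], [[0, 0, 0], [0, 0, 0], 0.4], [[0, 0, 0], [0, 0, 0], 0.4], [[0, 0, 0], [0, 0, 0], 0.4]]' --squeeze 12

```text
t: 8.88
position: [533.2, 47.3, 78.5]
orientation: [0.85, 0.527, -0.001, -0.001]
force: [-0.2, -0.4, 6.6]
gripper_width: 56.9
```

```bash
python3 - <<'E'
from h import *
c=np.array([569.9,121.9]); s,_=st()
d=s["position"][:2]-c; print("radius",np.linalg.norm(d))
a0=np.degrees(np.arctan2(d[1],d[0]))
a0%=360; print(a0)
# arc to front angle 181
L=[]
for f in np.linspace(0,1,15)[1:]:
    a=a0+(181-a0)*f; q=c+86*np.array([np.cos(np.radians(a)),np.sin(np.radians(a))]); L.append((round(q[0],1),round(q[1],1),77,round(a-181-89,1)))
row(L)
E
```

```text
t 8.88 pos [533.2  47.3  78.5] yaz -26.5 z [-0.003  0.    -1.   ] F [-0.2 -0.4  6.6] w 56.9 q [-0.42  0.61  0.33  2.16 -0.45  0.44 -0.19]
radius 83.09931828856888
243.78410513409796
t 8.88 pos [533.2  47.3  78.5] yaz -26.5 z [-0.003  0.    -1.   ] F [-0.2 -0.4  6.6] w 56.9 q [-0.42  0.61  0.33  2.16 -0.45  0.44 -0.19]
(np.float64(526.0), np.float64(48.0), 77, np.float64(-30.7)) [-0.0026, -0.0067, 0.0015] [-0.03, 0.01, 0.85]
(np.float64(520.3), np.float64(51.6), 77, np.float64(-35.2)) [-0.0019, -0.0134, 0.0015] [-0.03, 0.02, 1.75]
(np.float64(515.0), np.float64(55.7), 77, np.float64(-39.7)) [-0.0006, -0.02, 0.0016] [-0.03, 0.02, 2.65]
(np.float64(510.0), np.float64(60.2), 77, np.float64(-44.2)) [0.0012, -0.0265, 0.0016] [-0.02, 0.02, 3.55]
(np.float64(505.4), np.float64(65.1), 77, np.float64(-48.6)) [0.0035, -0.0328, 0.0016] [-0.02, 0.02, 4.43]
(np.float64(501.1), np.float64(70.3), 77, np.float64(-53.1)) [0.0063, -0.039, 0.0016] [-0.02, 0.02, 5.33]
(np.float64(497.3), np.float64(75.8), 77, np.float64(-57.6)) [0.0095, -0.0448, 0.0016] [-0.02, 0.02, 6.23]
(np.float64(493.9), np.float64(81.6), 77, np.float64(-62.1)) [0.0132, -0.0504, 0.0016] [-0.02, 0.02, 7.13]
(np.float64(491.0), np.float64(87.7), 77, np.float64(-66.6)) [0.0173, -0.0557, 0.0016] [-0.02, 0.02, 8.03]
(np.float64(488.6), np.float64(94.0), 77, np.float64(-71.1)) [0.0219, -0.0607, 0.0016] [-0.02, 0.02, 8.93]
(np.float64(486.6), np.float64(100.4), 77, np.float64(-75.5)) [0.0267, -0.0653, 0.0016] [-0.02, 0.02, 9.81]
(np.float64(485.2), np.float64(107.0), 77, np.float64(-80.0)) [0.032, -0.0695, 0.0016] [-0.02, 0.02, 10.71]
(np.float64(484.3), np.float64(113.7), 77, np.float64(-84.5)) [0.0376, -0.0733, 0.0016] [-0.02, 0.03, 11.61]
(np.float64(483.9), np.float64(120.4), 77, np.float64(-89.0)) [0.0435, -0.0767, 0.0016] [-0.02, 0.03, 12.51]
```

```bash
cat > arc.py <<'E'
from h import *
import sys
c=np.array([569.9,121.9]); n=int(sys.argv[1]); end=float(sys.argv[2]); rad=float(sys.argv[3])
s,_=st(); d=s["position"][:2]-c; a0=np.degrees(np.arctan2(d[1],d[0]))%360; print(np.linalg.norm(d),a0)
row([(*(c+rad*np.array([np.cos(np.radians(a)),np.sin(np.radians(a))])).round(1).tolist(),78,round(a-270,1)) for a in np.linspace(a0,end,n+1)[1:]])
E
python3 arc.py 11 213 84
```

```text
t 8.88 pos [533.2  47.3  78.5] yaz -26.5 z [-0.003  0.    -1.   ] F [-0.2 -0.4  6.6] w 56.9 q [-0.42  0.61  0.33  2.16 -0.45  0.44 -0.19]
83.09931828856888 243.78410513409796
t 8.88 pos [533.2  47.3  78.5] yaz -26.5 z [-0.003  0.    -1.   ] F [-0.2 -0.4  6.6] w 56.9 q [-0.42  0.61  0.33  2.16 -0.45  0.44 -0.19]
(529.2, 48.4, 78, np.float64(-29.0)) [-0.0008, -0.004, 0.0005] [-0.03, 0.01, 0.51]
(525.6, 50.5, 78, np.float64(-31.8)) [-0.0006, -0.0082, 0.0005] [-0.03, 0.01, 1.07]
(522.2, 52.8, 78, np.float64(-34.6)) [-0.0, -0.0123, 0.0005] [-0.03, 0.02, 1.63]
(518.9, 55.2, 78, np.float64(-37.4)) [0.0007, -0.0163, 0.0005] [-0.03, 0.02, 2.19]
(515.7, 57.7, 78, np.float64(-40.2)) [0.0015, -0.0203, 0.0005] [-0.03, 0.02, 2.75]
(512.6, 60.5, 78, np.float64(-43.0)) [0.0026, -0.0243, 0.0006] [-0.02, 0.02, 3.31]
(509.7, 63.3, 78, np.float64(-45.8)) [0.0038, -0.0281, 0.0006] [-0.02, 0.02, 3.87]
(506.9, 66.4, 78, np.float64(-48.6)) [0.0053, -0.032, 0.0006] [-0.02, 0.02, 4.43]
(504.2, 69.5, 78, np.float64(-51.4)) [0.0069, -0.0358, 0.0006] [-0.02, 0.02, 4.99]
(501.8, 72.8, 78, np.float64(-54.2)) [0.0088, -0.0394, 0.0006] [-0.02, 0.02, 5.55]
(499.5, 76.2, 78, np.float64(-57.0)) [0.0108, -0.043, 0.0006] [-0.02, 0.02, 6.11]
```

Emit:
play_rows --series '[[[-0.0005, -0.004, 0], [0, 0, 0.5], 0.4], [[-0.0005, -0.008, 0], [0, 0, 1.1], 0.4], [[0, -0.012, 0], [0, 0, 1.6], 0.4], [[0.0007, -0.016, 0], [0, 0, 2.2], 0.4], [[0.0015, -0.02, 0], [0, 0, 2.75], 0.4], [[0.0026, -0.024, 0], [0, 0, 3.3], 0.4], [[0.0038, -0.028, 0], [0, 0, 3.9], 0.4], [[0.0053, -0.032, 0], [0, 0, 4.4], 0.4], [[0.007, -0.036, 0], [0, 0, 5.0], 0.4], [[0.0088, -0.0394, 0], [0, 0, 5.5], 0.4], [[0.0108, -0.043, 0], [0, 0, 6.1], 0.4], [[0.0108, -0.043, 0], [0, 0, 6.1], 0.4]]'

```text
t: 9.88
position: [499.6, 77.3, 78.6]
orientation: [0.959, 0.284, -0.001, -0.001]
force: [1.6, 2.6, -2.9]
gripper_width: 56.9
```

```bash
python3 arc.py 12 181.2 84.5; python3 - <<'E'
from h import *
p=read_camera("wrist"); cv2.imwrite("pics/w6.png",p["image"][:,:,::-1])
E
```

```text
t 9.88 pos [499.6  77.3  78.6] yaz -57.0 z [-0.002  0.001 -1.   ] F [ 1.6  2.6 -2.9] w 56.9 q [-0.58  0.61  0.46  2.23 -0.66  0.43 -0.57]
83.2400642694445 212.35988604796452
t 9.88 pos [499.6  77.3  78.6] yaz -57.0 z [-0.002  0.001 -1.   ] F [ 1.6  2.6 -2.9] w 56.9 q [-0.58  0.61  0.46  2.23 -0.66  0.43 -0.57]
(496.5, 80.0, 78, np.float64(-60.2)) [-0.0011, -0.0039, 0.0006] [-0.02, 0.02, 0.64]
(494.7, 83.3, 78, np.float64(-62.8)) [-0.0009, -0.0077, 0.0006] [-0.02, 0.02, 1.16]
(493.1, 86.8, 78, np.float64(-65.4)) [-0.0003, -0.0115, 0.0006] [-0.02, 0.02, 1.68]
(491.5, 90.3, 78, np.float64(-68.0)) [0.0003, -0.0153, 0.0006] [-0.02, 0.02, 2.2]
(490.2, 93.9, 78, np.float64(-70.6)) [0.0011, -0.019, 0.0006] [-0.02, 0.02, 2.72]
(489.0, 97.5, 78, np.float64(-73.2)) [0.0021, -0.0227, 0.0006] [-0.02, 0.02, 3.24]
(488.0, 101.2, 78, np.float64(-75.8)) [0.0033, -0.0263, 0.0006] [-0.02, 0.02, 3.76]
(487.1, 104.9, 78, np.float64(-78.4)) [0.0045, -0.0299, 0.0006] [-0.02, 0.02, 4.28]
(486.4, 108.7, 78, np.float64(-81.0)) [0.006, -0.0335, 0.0006] [-0.02, 0.02, 4.8]
(485.9, 112.5, 78, np.float64(-83.6)) [0.0077, -0.0369, 0.0006] [-0.02, 0.02, 5.32]
(485.6, 116.3, 78, np.float64(-86.2)) [0.0095, -0.0403, 0.0006] [-0.02, 0.02, 5.84]
(485.4, 120.1, 78, np.float64(-88.8)) [0.0114, -0.0436, 0.0006] [-0.01, 0.02, 6.36]
```

View pics/w6.png

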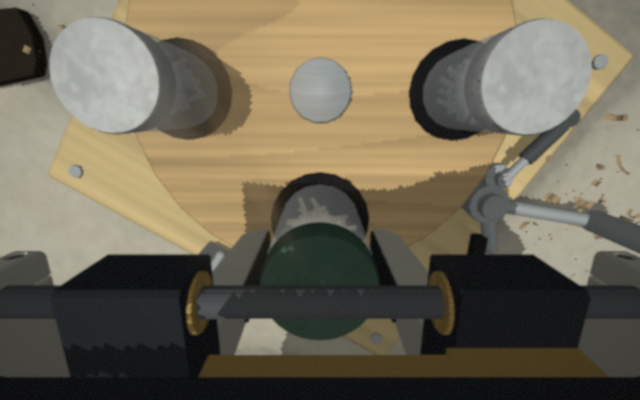

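The jar is turning with the gripper: the cap is at (320,280) and the hub at (320,90), both centred. I'll continue to the pointer.

Emit:
play_rows --series '[[[-0.001, -0.004, 0], [0, 0, 0.6], 0.4], [[-0.001, -0.008, 0], [0, 0, 1.15], 0.4], [[-0.0005, -0.0115, 0], [0, 0, 1.7], 0.4], [[0.0003, -0.0153, 0], [0, 0, 2.2], 0.4], [[0.001, -0.019, 0], [0, 0, 2.7], 0.4], [[0.002, -0.0227, 0], [0, 0, 3.2], 0.4], [[0.003, -0.0263, 0], [0, 0, 3.75], 0.4], [[0.0045, -0.03, 0], [0, 0, 4.3], 0.4], [[0.006, -0.0335, 0], [0, 0, 4.8], 0.4], [[0.0077, -0.037, 0], [0, 0, 5.3], 0.4], [[0.0095, -0.0403, 0], [0, 0, 5.8], 0.4], [[0.0113, -0.0435, 0], [0, 0, 6.35], 0.4]]'

```text
t: 10.93
position: [485.4, 120.1, 78.6]
orientation: [1.0, 0.013, -0.001, -0.001]
force: [1.1, 2.9, 0.5]
gripper_width: 57.1
```

Emit:
play_rows --series '[[[0, 0, 0], [0, 0, 0], 0.4], [[0, 0, 0], [0, 0, 0], 0.4], [[0, 0, 0], [0, 0, 0], 0.4]]'

```text
t: 11.18
position: [485.4, 120.0, 78.6]
orientation: [1.0, 0.014, -0.002, -0.001]
force: [0.7, 2.4, 0.8]
gripper_width: 57.0
```

```bash
python3 - <<'E'
from h import *
st()
p=read_camera("wrist"); cv2.imwrite("pics/w7.png",p["image"][:,:,::-1])
s=read_camera("scene"); cv2.imwrite("pics/s7.png",cv2.resize(s["image"][150:270,230:390,::-1],None,fx=5,fy=5,interpolation=cv2.INTER_CUBIC))
t=read_camera("top"); cv2.imwrite("pics/t7.png",cv2.resize(t["image"][160:270,250:380,::-1],None,fx=5,fy=5,interpolation=cv2.INTER_CUBIC))
W=cloud(t);m=(W[...,2]>104)&(W[...,2]<119); m[:,:250]=0;m[:,380:]=0;m[:170]=0;m[270:]=0
k,l,s,c=cv2.connectedComponentsWithStats(m.astype(np.uint8))
for i in range(1,k):
    if s[i,4]>20: print(c[i].round(1),s[i,4],np.nanmean(W[l==i],0).round(1))
E
```

```text
t 11.18 pos [485.4 120.   78.6] yaz -88.4 z [-0.003  0.001 -1.   ] F [0.7 2.4 0.8] w 57.0 q [-0.77  0.65  0.62  2.25 -0.85  0.49 -1.01]
[297.2 185.6] 125 [654.3 126.6 112.9]
[360.1 200.7] 39 [602.7 -89.5 113.1]
[322.9 208.9] 132 [573.4  37.9 113. ]
[270.4 208.9] 57 [572.2 216.5 112.9]
```

View pics/w7.png

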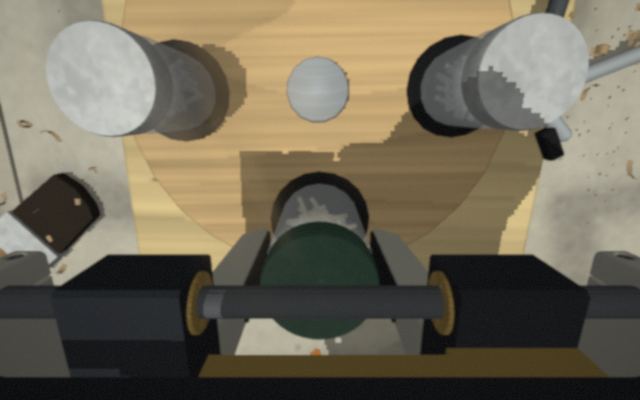

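View pics/s7.png

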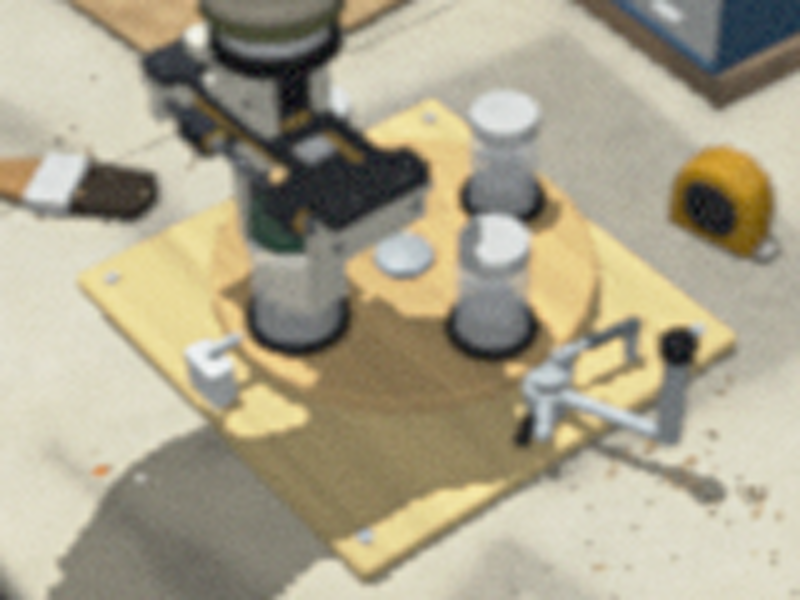

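View pics/t7.png

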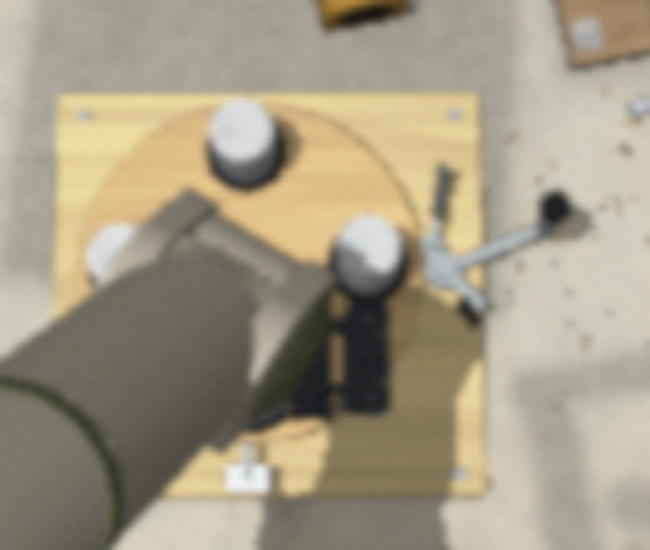

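In the top view the small jars put the turntable about 2.6° against my estimate of 0.5–2° for the front direction. The jar is therefore roughly 2 mm short. I'll nudge it 2 mm and firm the grip.

Emit:
play_rows --series '[[[0, -0.0005, 0], [0, 0, 0], 0.4], [[0, -0.001, 0], [0, 0, 0], 0.4], [[0, -0.0015, 0], [0, 0, 0], 0.4], [[0, -0.002, 0], [0, 0, 0], 0.4], [[0, -0.002, 0], [0, 0, 0], 0.4], [[0, -0.002, 0], [0, 0, 0], 0.4], [[0, -0.002, 0], [0, 0, 0], 0.4], [[0, -0.002, 0], [0, 0, 0], 0.4], [[0, -0.002, 0], [0, 0, 0], 0.4], [[0, -0.002, 0], [0, 0, 0], 0.4]]' --squeeze 20

```text
t: 12.17
position: [485.4, 121.0, 78.6]
orientation: [1.0, 0.013, -0.001, -0.0]
force: [-0.4, -6.1, 0.0]
gripper_width: 56.9
```

```bash
python3 - <<'E'
from h import *
st()
for _ in range(3):
    t=read_camera("top")
    W=cloud(t);m=(W[...,2]>104)&(W[...,2]<119); m[:,:250]=0;m[:,380:]=0;m[:170]=0;m[270:]=0
    k,l,s,c=cv2.connectedComponentsWithStats(m.astype(np.uint8))
    for i in range(1,k):
        if s[i,4]>20: print(c[i].round(1),s[i,4],np.nanmean(W[l==i],0).round(1))
for n in("top","scene"):
  p=read_camera(n); W=cloud(p)
  for o in("tape_measure","paint_brush","tape_roll","block_b"):
    r=spotter.regions_of(p,o)
    if r: print(n,o,round(r[0]["conf"],2),np.nanmedian(W[r[0]["pixels"]],0).round())
st()
E
```

```text
t 12.17 pos [485.4 121.   78.6] yaz -88.6 z [-0.003  0.    -1.   ] F [-0.4 -6.1  0. ] w 56.9 q [-0.77  0.65  0.62  2.25 -0.85  0.49 -1.01]
[297.6 185.5] 124 [654.7 125.5 112.9]
[360.1 200.8] 36 [602.5 -89.5 113.1]
[322.9 209.2] 130 [572.5  37.8 113.2]
[270.4 208.3] 53 [574.  216.4 113.5]
[297.5 185.6] 120 [654.4 125.6 113.2]
[360.1 200.8] 39 [602.4 -89.5 113.1]
[322.8 209. ] 129 [572.8  38.1 113.3]
[270.4 208.3] 54 [574.1 216.5 113.5]
[297.6 185.6] 126 [654.4 125.5 113.2]
[360.1 200.8] 38 [602.4 -89.3 113.1]
[322.8 209. ] 131 [572.8  38.3 113.7]
[270.3 208.4] 52 [573.8 216.7 113.2]
top tape_measure 0.7 [773.  45.  53.]
top tape_roll 0.61 [ 382. -295.   18.]
top block_b 0.72 [ 702. -330.   18.]
scene tape_measure 0.69 [771.  35.  39.]
scene paint_brush 0.81 [434. 366.  11.]
scene tape_roll 0.64 [ 382. -297.   17.]
scene block_b 0.74 [529.  51.  33.]
t 12.82 pos [485.4 121.   78.6] yaz -88.6 z [-0.003  0.    -1.   ] F [-0.2 -5.5  0.5] w 56.9 q [-0.77  0.65  0.62  2.25 -0.85  0.49 -1.01]
```

```bash
python3 -c "
from cell import ticket
print(ticket.sign_off())"
```

```text
the job is handed in; nothing more can be done
None
```

I handed the job in with the brake off and the big jar gripped at the pointer; sign-off gives no verdict.

- **Brake:** I pushed the lever knob about 60 mm across with the closed fingers until it snapped over. My estimate right afterwards was about 0.86 rad, which is at its stop. The last pictures still show the knob at (602, -89) mm.
- **Turntable:** I gripped the big jar lightly and turned it about 62° clockwise along its arc, at roughly 0.6 rad/s. After a 2 mm correction I firmed the grip to 20 N. The opening is 57 mm, which matches the jar, and the TCP stands at (485, 121, 79) mm.
- **Position at the pointer:** The small jars put the turntable at about 2.0° in the last top pictures. My estimates of the pointer direction disagreed slightly, from about 0 to 2.3°, so the jar is probably within about 3 mm of its place. The turntable looked still over three pictures.
- **Loose tools:** The tape measure, paint brush and tape roll showed no real shift. In the last scene picture the block detector reported something else, near (529, 51) mm. The top view still has the block at its original place.

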